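# Tip the heel bar out of its bin into the sorting pan

### The arm

A 6-joint arm with a two-finger parallel gripper is mounted at the origin on the work surface. World frame = base frame: x ahead of the robot, y to its left, z up, the work surface at z = 0. Lengths are in m, angles in rad, forces in N, time in s.
With the tool pointing down it reaches from about 0.35 to 0.775 m from the base axis. Payload 7.3 kg.
Tool frame: the origin (TCP) lies midway between the tips of the shut fingers; the grasp point (between the pads) lies 19 mm behind it (robot.tcp_to_grasp is the distance from the TCP to the grasp point, in m); x points along the fingers, z is the direction in which the jaws open and shut, and the axes are right-handed (so a half turn about x gives the same grasp; the last joint's range is limited). The gripper opens to 92 mm and grips with 3 to 60 N. Pads are 19 mm wide; open, the fingers measure 130 mm over their backs; the gripper's body (75 mm by 190 mm) begins 47 mm behind the grasp point.
Start: joints at [0.994, 0.342, 1.524, -0, 1.275, -0.146], TCP at [0.219, 0.477, 0.227] pointing down, gripper open.
Joint ranges: [-2.53, 2.53], [-0.77, 2.02], [0.04, 2.7], [-1, 4.14], [0.28, 2.66], [-3.11, 3.11]. Speed limits (rad/s): [2.57, 2.57, 3.14, 3.14, 3.14, 3.14].

### API

Orientations are given as [roll, pitch, yaw] about the fixed x, y, z axes, in that order (R = Rz(yaw) Ry(pitch) Rx(roll)).
In Python, from cell import robot gives the robot as it stands.
- The arm moves only by the tool move_arm, never from a script. Its argument "deltas" is a list of rows, each an object with "dp": the shift along the tool's x, y, z in m, a list of three; "turn": the turn, a rotation vector about the tool's x, y, z in degrees, a list of three. A call has 1 to 10 rows; each row is the pose to reach, as a shift and turn from the pose commanded when the call began, along the tool's axes at that moment; what a row does not reach only later rows make up. A row lasts 1/10 s, in which the tool goes at most 50 mm and 8.59 degrees, less where a joint would pass 70% of its speed; a pose out of reach is approached as far as the arm can. A call with a gripper value outside its range is refused whole. "hand" is the finger opening in m, from 0 to 0.0918, set as the call begins (left out, the last holds). The fingers move at their own pace and stop on an object; "squeeze" is the grip in N (left out, the last holds). Time passes only in rows, so rows that repeat a pose let the fingers close. It gives the time, the measured TCP pose, the force and the opening at its end, in the units of the state.
- robot.observe(): the state, without advancing time (a new reading comes with each control period).
- robot.read_camera(name): name is "side" or "top"; returns (picture, depth): 384x512x3 uint8, red, green, blue; 384x512 float32, m along the optical axis (not along the pixel's ray), 0 where there is no reading.
- robot.camera_info(name): a dict with "fx", "fy", "cx", "cy" (pixels), "R" (3x3) and "t" (3): a world point X has camera coordinates R X + t. Camera axes: x right, y down, z forward; pixel columns grow to the right and rows downward; lengths in m; the calibration is good to about 2 mm. A picture is of the moment at which its call begins. camera_info takes no time and is no camera call.
- robot.hand_in(): hands the job in, once; it reports no verdict.
The state is a dict: "time": time; "qpos": joint angles; "qvel": joint speeds; "joint_efforts": joint torques, N m; "tool_pos": TCP position; "tool_rot": TCP orientation; "contact_force": force on the tool from outside, world axes, zero at the start; "torque": the same for the moment, N m; "opening": finger opening in m.
Only numpy, scipy, OpenCV 4.12 (cv2) and the standard library are available. Lean on these libraries where they do the work, as an engineer would, in place of code of your own. Each camera call takes 0.05 s, during which the arm holds its last target.

### The job

One of the three tilting bins holds the L-shaped bucking bar: put the black sorting pan in front of that bin, tip the bin forward so that the bar slides out into the pan and never onto the bench, then swing the bin fully back upright. Leave the pan standing flat on the bench with the bar in it. Leave the other two bins upright with the bars they hold, and do not disturb the funnel, the magnifier or the awl.

Things in the scene. Friction and masses are not known exactly. Their poses are not given: they have to be found in the camera images.
- rack: fixed olive-drab rack, 440 mm wide, with three bins at its y = +140 (left), 0, -140 mm. Origin on the bench below the middle of the pivot line, which runs along y at height 135 mm; x from the bins' front to their back, z up. Back panel at x = 93 mm, 215 mm high; its 30 mm high foot starts at x = 55. 6 mm plates at y = +-70, +-210: x -15 to 93, z 105 to 165. The pan fits under the bins.
- bin_left (a joint): tilt of the left bin (rack y = +140 mm), rad: 0 upright on its stop, grows as it tips towards rack -x about the pivot line at its lower front edge, 1.83 at the forward stop. Over-centre: empty it falls shut by itself below about 0.6; loaded or empty it falls on to the forward stop beyond about 1.05, and stays there; damped, so it takes 1 to 3 s. Under 10 N at a rim moves it.
- bin_left_frontrim (a point): middle of the front rim (8 mm roll) of the left bin, moves with it; upright 63 mm in front of the pivot line, 225 mm high; fully tipped 71 mm in front, 50 mm high. The front wall, 110 mm long from the pivot line, leans 35 deg forward; fully tipped it is a chute falling 50 deg.
- bin_left_rearrim (a point): middle of the rear rim (8 mm roll) of the left bin, moves with it; upright 75 mm behind the pivot line, 225 mm high; fully tipped 106 mm in front of the pivot line, 184 mm high
- bin_left_inside (a point): centre of the top of the left bin's floor, moves with it; upright 37.5 mm behind the pivot line, 139 mm high. The bin is an open-topped olive steel box, 0.45 kg, 122 mm wide outside and 116 inside, 90 mm high; floor 4 mm thick, 75 mm deep from the pivot line back; walls 3 mm.
- bin_middle (a joint): tilt of the middle bin (rack y = 0 mm), rad: 0 upright on its stop, grows as it tips towards rack -x about the pivot line at its lower front edge, 1.83 at the forward stop. Over-centre: empty it falls shut by itself below about 0.6; loaded or empty it falls on to the forward stop beyond about 1.05, and stays there; damped, so it takes 1 to 3 s. Under 10 N at a rim moves it.
- bin_middle_frontrim (a point): middle of the front rim (8 mm roll) of the middle bin, moves with it; upright 63 mm in front of the pivot line, 225 mm high; fully tipped 71 mm in front, 50 mm high. The front wall, 110 mm long from the pivot line, leans 35 deg forward; fully tipped it is a chute falling 50 deg.
- bin_middle_rearrim (a point): middle of the rear rim (8 mm roll) of the middle bin, moves with it; upright 75 mm behind the pivot line, 225 mm high; fully tipped 106 mm in front of the pivot line, 184 mm high
- bin_middle_inside (a point): centre of the top of the middle bin's floor, moves with it; upright 37.5 mm behind the pivot line, 139 mm high. The bin is an open-topped olive steel box, 0.45 kg, 122 mm wide outside and 116 inside, 90 mm high; floor 4 mm thick, 75 mm deep from the pivot line back; walls 3 mm.
- bin_right (a joint): tilt of the right bin (rack y = -140 mm), rad: 0 upright on its stop, grows as it tips towards rack -x about the pivot line at its lower front edge, 1.83 at the forward stop. Over-centre: empty it falls shut by itself below about 0.6; loaded or empty it falls on to the forward stop beyond about 1.05, and stays there; damped, so it takes 1 to 3 s. Under 10 N at a rim moves it.
- bin_right_frontrim (a point): middle of the front rim (8 mm roll) of the right bin, moves with it; upright 63 mm in front of the pivot line, 225 mm high; fully tipped 71 mm in front, 50 mm high. The front wall, 110 mm long from the pivot line, leans 35 deg forward; fully tipped it is a chute falling 50 deg.
- bin_right_rearrim (a point): middle of the rear rim (8 mm roll) of the right bin, moves with it; upright 75 mm behind the pivot line, 225 mm high; fully tipped 106 mm in front of the pivot line, 184 mm high
- bin_right_inside (a point): centre of the top of the right bin's floor, moves with it; upright 37.5 mm behind the pivot line, 139 mm high. The bin is an open-topped olive steel box, 0.45 kg, 122 mm wide outside and 116 inside, 90 mm high; floor 4 mm thick, 75 mm deep from the pivot line back; walls 3 mm.
- heel_bar: the L-shaped steel bucking bar, loose, lying flat in one of the bins, 0.6 kg, 90 x 62 mm over its two legs and 25 mm thick: a leg 90 x 28 mm along its own y, and at its +y end a short foot 28 mm wide towards its own x. Origin on the underside, in the middle of the 90 x 62 mm outline; z is up as it lies at the start.
- heel_bar_center (a point): a point in the middle of the L-shaped bar's thickness, near its centre of mass (8 mm in y and -6 mm in x from the middle of the outline)
- straight_bar: plain straight steel bar, loose, in another bin, 0.55 kg, 90 x 30 x 28 mm, long along its y; origin in the middle of its underside
- puck: round steel dolly, loose, in another bin, 0.6 kg, 62 mm diameter, 28 mm high, standing on its flat; origin in the middle of its underside
- pan: black steel sorting pan, loose, 0.6 kg, 160 x 160 mm outside, walls and floor 3 mm, 35 mm high; origin in the middle of its underside, z up. An upright grip tab, 12 mm thick (x), 50 mm wide (y), stands on the middle of its -x wall, centred at x = -78.5 mm, z 8 to 50 mm. It starts left or right of the bins, tab roughly towards the robot.
- funnel: bystander: chipped white enamel funnel standing mouth down, 100 mm wide, 115 mm high, loose; origin in the middle of its underside. It stands on the other side of the bins from the pan.
- magnifier: bystander: brass magnifier on a short stand, foot 84 mm wide, 157 mm high, loose; origin in the middle of its underside
- awl: bystander: wooden-handled scratch awl lying to the left of the bins, 163 mm long, 28 mm thick, loose; origin on the bench near its middle, x along the shaft
Things that resemble listed ones, but are neither listed nor needed, are in the scene too. Leave any brown or purple look-alike of the heel_bar alone.

How it is judged:
On the way, in this order (a step that is already met when the one before it is completed fails the run):
1. the bin holding the L-shaped bar is tipped well forward with the bar still in it (((value of joint bin_left above 0.5 rad and distance between heel_bar_center and bin_left_inside below 0.075 m) or (value of joint bin_middle above 0.5 rad and distance between heel_bar_center and bin_middle_inside below 0.075 m) or (value of joint bin_right above 0.5 rad and distance between heel_bar_center and bin_right_inside below 0.075 m))), for 0.05 s.
2. the L-shaped bar has slid into the pan (x of heel_bar_center in the frame of pan between -0.075 and 0.075 m and y of heel_bar_center in the frame of pan between -0.075 and 0.075 m and z of heel_bar_center in the frame of pan between 0 and 0.05 m), for 0.2 s.
At the end, for the whole second after the job is handed in: The L-shaped bar rests in the pan (its centre within 75 mm of the pan's middle along x and y, under 50 mm high), the pan stands flat (under 0.06 rad, 6 mm), all bins are upright (under 0.06 rad) and the other two bars are within 60 mm of the middle of a bin floor (all of step 2 and angle between pan's own z axis and vertical below 0.06 rad and height (world z) of pan below 0.006 m and linear speed of each of heel_bar, pan below 0.02 m/s and value of joint each of bin_left, bin_middle, bin_right below 0.06 rad and (distance between straight_bar and bin_left_inside below 0.06 m or distance between straight_bar and bin_middle_inside below 0.06 m or distance between straight_bar and bin_right_inside below 0.06 m) and (distance between puck and bin_left_inside below 0.06 m or distance between puck and bin_middle_inside below 0.06 m or distance between puck and bin_right_inside below 0.06 m)); the robot touches nothing.
It fails at once if a bin that holds the straight bar or the round dolly is tipped by more than 0.3 rad ((value of joint bin_left above 0.3 rad and distance between any of straight_bar, puck and bin_left_inside below 0.06 m) or (value of joint bin_middle above 0.3 rad and distance between any of straight_bar, puck and bin_middle_inside below 0.06 m) or (value of joint bin_right above 0.3 rad and distance between any of straight_bar, puck and bin_right_inside below 0.06 m)).
It fails at once if the L-shaped bar falls onto the bench beside the pan (height (world z) of heel_bar_center below 0.04 m and (x of heel_bar_center in the frame of pan above 0.085 m or x of heel_bar_center in the frame of pan below -0.085 m or y of heel_bar_center in the frame of pan above 0.085 m or y of heel_bar_center in the frame of pan below -0.085 m)).
It fails at once if the straight bar or the round dolly drops out of its bin (height (world z) of any of straight_bar, puck below 0.11 m).
It fails at once if the funnel, the magnifier or the awl is shifted by more than 30 mm or tipped (distance of any of funnel, magnifier, awl from where it was at the start of the episode above 0.03 m or angle between any of funnel, magnifier's own z axis and vertical above 0.5 rad).
It also fails if it takes over 72 s, if anything falls off the work surface, if the arm or the gripper's body presses on something with over 40 N, if the wrist force passes 120 N, or if a joint passes its speed limit or range.

## Working session

There is one attempt and no reset: what is moved stays moved. The work goes in short steps, Python scripts to look and compute and a tool call to move; the robot and the scene stay as the last step left them, time stands still between calls to the robot, and variables do not carry over. Pictures are saved under pics/ and viewed, and the job is handed in when it is done.

Besides the shell and the picture viewer there is one more tool, called after "Request:" by a JSON object that holds its "api" and its "payload". move_arm: Moves the arm, as the interface text tells. Its arguments: {"type":"object","properties":{"deltas":{"type":"array"},"hand":{"type":"number"},"squeeze":{"type":"number"}},"required":["deltas"]}

```bash
ls; mkdir -p pics
cat > h.py <<'E'
from cell import robot
import numpy as np, cv2
def snap(n,tag):
    p,d=robot.read_camera(n); cv2.imwrite(f'pics/{tag}.png',cv2.cvtColor(p,cv2.COLOR_RGB2BGR)); np.save(f'pics/{tag}.npy',d); return p,d
def world(n,d):
    c=robot.camera_info(n); v,u=np.mgrid[:384,:512]
    P=np.stack([(u-c['cx'])/c['fx']*d,(v-c['cy'])/c['fy']*d,d],-1)
    return (P-np.array(c['t']))@np.array(c['R'])
E
python3 - <<'E'
from h import *
for n in('top','side'): snap(n,n+'0'); c=robot.camera_info(n); print(n,np.array(c['R']).round(3).tolist(),c['t'],c['fx'])
print(robot.observe())
E
```

```text
pics
top [[-0.005, -1.0, -0.026], [-0.981, 0.01, -0.195], [0.195, 0.025, -0.98]] [0.06352729 0.5772878  1.24976118] 451.75426672942325
side [[0.925, -0.379, -0.008], [-0.206, -0.485, -0.85], [0.318, 0.788, -0.527]] [-0.49111554  0.24558831  1.28541567] 395.693179254748
{'time': 0.1, 'qpos': array([ 9.94005601e-01,  3.42631084e-01,  1.52489517e+00,  3.58906980e-05,
        1.27537958e+00, -1.45992203e-01]), 'qvel': array([-6.76314783e-04,  3.20109116e-04, -2.66659341e-03, -6.49121280e-04,
        3.92932423e-04, -7.57612986e-05]), 'joint_efforts': array([ 1.69621737e-03, -4.32005346e+01, -2.44694906e+01,  7.17527303e-02,
        5.26627048e-02, -6.13533484e-05]), 'tool_pos': array([0.21901503, 0.47675697, 0.22613504]), 'tool_rot': array([ 2.96946966,  1.5694827 , -2.17372832]), 'contact_force': array([ 0.43928021, -0.4557038 ,  0.13986861]), 'torque': array([0.04499809, 0.02134586, 0.03768576]), 'opening': 0.09183474881031248}
```

View pics/top0.png

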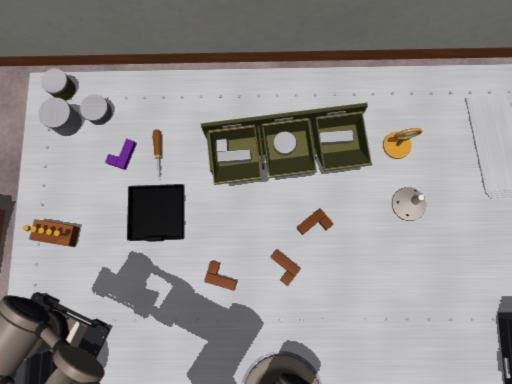

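View pics/side0.png

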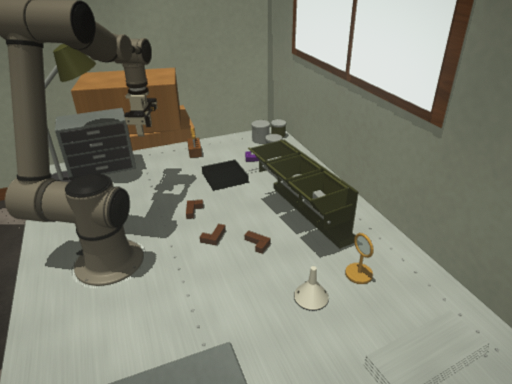

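Run:
```python
from h import *
im=cv2.imread('pics/top0.png'); d=np.load('pics/top0.npy'); W=world('top',d)
np.set_printoptions(precision=3,suppress=True)
for n,(u,v) in dict(L1=(235,156),L2=(222,147),puck=(285,143),bar=(337,137),panfloor=(156,208),panTL=(129,187),panTR=(183,186),panBL=(128,239),panBR=(184,239),tab=(155,238),shaft=(158,170),bench=(200,230)).items(): print(n,W[v,u])
# pan: dark points
g=im.max(2); m=(g<40)&(W[...,2]<0.07)&(W[...,2]>-.01); m[:170]=0;m[255:]=0;m[:,:115]=0;m[:,200:]=0
P=W[m]; print('pan n',len(P)); 
rim=P[(P[:,2]>.028)&(P[:,2]<.042)]; print('rim',len(rim),cv2.minAreaRect(rim[:,:2].astype(np.float32)))
allr=P[P[:,2]<.042]; print(cv2.minAreaRect(allr[:,:2].astype(np.float32)))
tab=P[P[:,2]>.043]; print('tab',len(tab),tab.mean(0),cv2.minAreaRect(tab[:,:2].astype(np.float32)))
# rack: back panel top
r=W[90:200,190:385].reshape(-1,3); 
bp=r[(r[:,2]>.205)&(r[:,2]<.235)]; print('high',len(bp),bp.min(0),bp.max(0)); print(cv2.minAreaRect(bp[:,:2].astype(np.float32)))
np.save('pics/high.npy',bp)
c=cv2.resize(im[100:200,190:390],None,fx=4,fy=4,interpolation=cv2.INTER_CUBIC); cv2.imwrite('pics/crop_bins.png',c)
c=cv2.resize(im[170:270,100:300],None,fx=4,fy=4,interpolation=cv2.INTER_CUBIC); cv2.imwrite('pics/crop_pan.png',c)
```

```text
L1 [0.637 0.116 0.168]
L2 [0.663 0.151 0.166]
puck [ 0.673 -0.019  0.163]
bar [ 0.686 -0.158  0.171]
panfloor [0.522 0.364 0.008]
panTL [0.582 0.441 0.033]
panTR [0.588 0.284 0.013]
panBL [0.428 0.435 0.036]
panBR [ 0.43   0.28  -0.004]
tab [0.429 0.353 0.049]
shaft [0.637 0.36  0.017]
bench [ 0.456  0.232 -0.002]
pan n 2937
rim 211 ((0.5053622722625732, 0.36029964685440063), (0.16236399114131927, 0.15951091051101685), 0.982973039150238)
((0.5054982900619507, 0.3606736361980438), (0.16267232596874237, 0.16071508824825287), 1.1518782377243042)
tab 74 [0.43  0.359 0.05 ] ((0.4296758770942688, 0.35931557416915894), (0.011749264784157276, 0.04766378924250603), 0.040775492787361145)
high 3058 [ 0.549 -0.233  0.205] [0.766 0.202 0.235]
((0.6558776497840881, -0.024632006883621216), (0.17172496020793915, 0.4391007423400879), 6.628952503204346)
```

View pics/crop_bins.png

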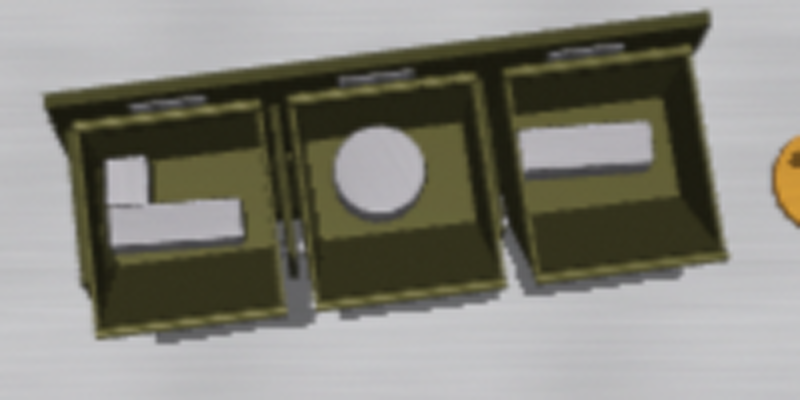

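View pics/crop_pan.png

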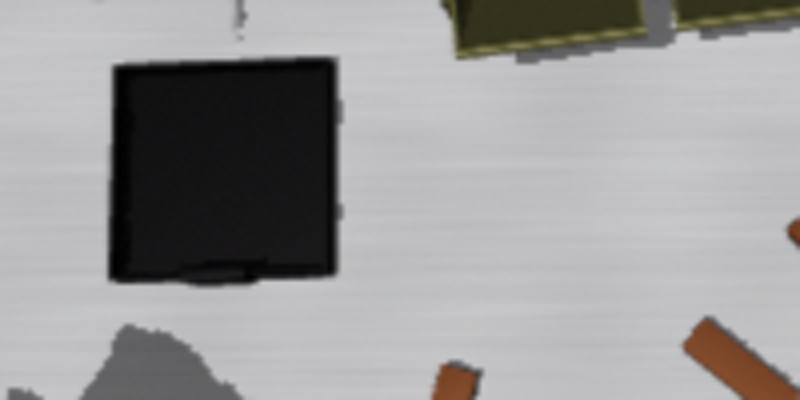

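Run:
```python
from h import *
from scipy.optimize import least_squares
np.set_printoptions(precision=4,suppress=True)
d=np.load('pics/top0.npy'); W=world('top',d); im=cv2.imread('pics/top0.png')
r=W[95:200,195:380].reshape(-1,3); bp=r[(r[:,2]>.195)&(r[:,2]<.24)]
th=np.radians(6.6)
for it in range(3):
  R=np.array([[np.cos(th),-np.sin(th)],[np.sin(th),np.cos(th)]]); q=bp[:,:2]@R
  # front rim: min x per y bin (z~.225)
  ys=np.arange(q[:,1].min(),q[:,1].max(),.006); F=[];B=[]
  for y in ys:
    s=q[(abs(q[:,1]-y)<.004)]; 
    if len(s)>3: F.append((y,s[:,0].min())); B.append((y,s[:,0].max()))
  B=np.array(B);F=np.array(F); p=np.polyfit(B[3:-3,0],B[3:-3,1],1); th-=p[0]
  print(np.degrees(th),p, np.median(F[:,1]), np.median(B[:,1]), q[:,1].min(),q[:,1].max())
  pf=np.polyfit(F[:,0],F[:,1],1); print('front slope',pf)
print(F.T[:, ::4])
h=np.histogram(q[:,1],np.arange(-.1-.25,.35,.01));
```

```text
6.658644183158407 [-0.001   0.7334] 0.5638657286010311 0.7335020054604479 -0.31936194146801866 0.11973490828389184
front slope [0.0084 0.584 ]
6.6586967233290935 [-0.      0.7334] 0.5637069263418928 0.7334444263390575 -0.32011067949137106 0.11899396930376314
front slope [0.0093 0.584 ]
6.658696770391259 [-0.      0.7334] 0.5637068276100945 0.7334445255251165 -0.32011135014633796 0.11899330542982091
front slope [0.0093 0.584 ]
[[-0.3201 -0.2961 -0.2721 -0.2481 -0.2241 -0.2001 -0.1761 -0.1521 -0.1281
  -0.1041 -0.0801 -0.0561 -0.0321 -0.0081  0.0159  0.0399  0.0639  0.0879
   0.1119]
 [ 0.723   0.5631  0.5626  0.5639  0.5636  0.5646  0.5641  0.5632  0.5632
   0.5644  0.5648  0.5632  0.7227  0.5636  0.5635  0.5636  0.5648  0.5631
   0.7224]]
```

Run:
```python
from h import *
np.set_printoptions(precision=3,suppress=True)
d=np.load('pics/top0.npy'); W=world('top',d); im=cv2.imread('pics/top0.png')
hsv=cv2.cvtColor(im,cv2.COLOR_BGR2HSV); m=((hsv[...,0]<12)&(hsv[...,1]>120)).astype(np.uint8)
m[:190]=0;m[300:]=0;m[:,:195]=0
n,l,s,c=cv2.connectedComponentsWithStats(m)
for i in range(1,n):
  if s[i,4]>60: P=W[l==i]; print(c[i],P.min(0),P.max(0))
from scipy.spatial.transform import Rotation as Ro
o=robot.observe(); R=Ro.from_euler('xyz',o['tool_rot']).as_matrix(); print(R,o['tool_pos'])
yaw=np.radians(1)
# target: x down, z along +-pan x
T=np.array([.4297,.3593,.10])
for s in(1,-1):
  z=s*np.array([np.cos(yaw),np.sin(yaw),0]); x=np.array([0,0,-1.]); Rt=np.stack([x,np.cross(z,x),z],1)
  rv=Ro.from_matrix(R.T@Rt).as_rotvec(degrees=True); print(s,'dp',R.T@(T-o['tool_pos']),'turn',rv)
```

```text
[314.798 221.262] [ 0.322 -0.154  0.015] [0.512 0.027 1.34 ]
[285.596 266.538] [ 0.298 -0.058  0.018] [0.394 0.027 1.34 ]
[218.269 277.361] [0.285 0.122 0.018] [0.361 0.211 0.034]
[[-0.001 -0.909  0.418]
 [-0.001  0.418  0.909]
 [-1.     0.    -0.001]] [0.219 0.477 0.226]
1 dp [ 0.126 -0.241 -0.019] turn [64.316 -0.073  0.03 ]
-1 dp [ 0.126 -0.241 -0.019] turn [-115.684   -0.034   -0.083]
```

Request:
{"api": "move_arm", "payload": {"deltas": [{"dp": [0.0, -0.04, 0], "turn": [8, 0, 0]}, {"dp": [0.0, -0.08, 0], "turn": [16, 0, 0]}, {"dp": [0.03, -0.12, 0], "turn": [24, 0, 0]}, {"dp": [0.05, -0.16, -0.01], "turn": [32, 0, 0]}, {"dp": [0.08, -0.2, -0.019], "turn": [40, 0, 0]}, {"dp": [0.1, -0.241, -0.019], "turn": [48, 0, 0]}, {"dp": [0.126, -0.241, -0.019], "turn": [56, 0, 0]}, {"dp": [0.126, -0.241, -0.019], "turn": [64.3, 0, 0]}, {"dp": [0.126, -0.241, -0.019], "turn": [64.3, 0, 0]}], "hand": 0.06}}

```text
time: 1.0
tool_pos: [0.43, 0.3584, 0.0994]
tool_rot: [-2.633, 1.568, -2.617]
contact_force: [-0.1, 0.3, 0.5]
opening: 0.0599
```

Request:
{"api": "move_arm", "payload": {"deltas": [{"dp": [0.03, 0, 0], "turn": [0, 0, 0]}, {"dp": [0.06, 0, 0], "turn": [0, 0, 0]}, {"dp": [0.082, 0, 0], "turn": [0, 0, 0]}, {"dp": [0.082, 0, 0], "turn": [0, 0, 0]}, {"dp": [0.082, 0, 0], "turn": [0, 0, 0]}]}}

```text
time: 1.5
tool_pos: [0.4305, 0.3596, 0.0195]
tool_rot: [0.572, 1.57, 0.593]
contact_force: [0.3, -0.3, 0.3]
opening: 0.0599
```

Request:
{"api": "move_arm", "payload": {"deltas": [{"dp": [0, 0, 0], "turn": [0, 0, 0]}, {"dp": [0, 0, 0], "turn": [0, 0, 0]}, {"dp": [0, 0, 0], "turn": [0, 0, 0]}, {"dp": [0, 0, 0], "turn": [0, 0, 0]}, {"dp": [0, 0, 0], "turn": [0, 0, 0]}, {"dp": [0, 0, 0], "turn": [0, 0, 0]}], "hand": 0.0, "squeeze": 40}}

```text
time: 2.1
tool_pos: [0.4303, 0.3592, 0.0188]
tool_rot: [0.701, 1.571, 0.718]
contact_force: [-0.4, -0.5, 0.3]
opening: 0.0169
```

Run:
```python
from h import *
from scipy.spatial.transform import Rotation as Ro
np.set_printoptions(precision=4,suppress=True)
o=robot.observe(); R=Ro.from_euler('xyz',o['tool_rot']).as_matrix(); print(R,o['tool_pos'],o['opening'],o['contact_force'],o['qpos'])
print('to tab target',R.T@(np.array([.426,.0895,o['tool_pos'][2]])-o['tool_pos']))
yaw=np.radians(6.66-.3)
p,d=snap('top','top1')
```

```text
[[ 0.0002 -0.0179  0.9998]
 [ 0.0001  0.9998  0.0179]
 [-1.      0.0001  0.0002]] [0.4303 0.3592 0.0188] 0.016867559796711028 [-0.4023 -0.4908  0.3393] [0.5588 0.6478 1.6603 0.     0.8333 0.5409]
to tab target [-0.     -0.2696 -0.0091]
```

View pics/top1.png

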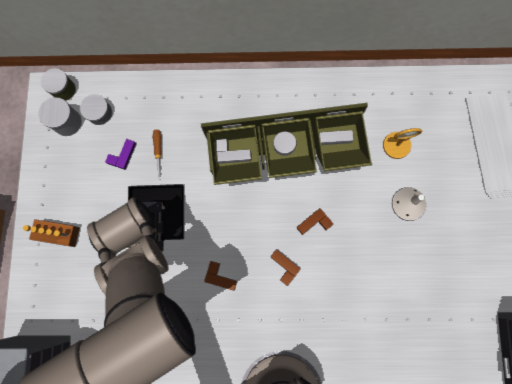

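Request:
{"api": "move_arm", "payload": {"deltas": [{"dp": [0, 0, 0], "turn": [0, 0, 0]}, {"dp": [0, 0, 0], "turn": [0, 0, 0]}, {"dp": [0, 0, 0], "turn": [0, 0, 0]}, {"dp": [0, -0.005, 0], "turn": [0, 0, 0]}, {"dp": [0, -0.02, 0], "turn": [0, 0, 0]}, {"dp": [0, -0.04, -0.001], "turn": [-0.6, 0, 0]}, {"dp": [0, -0.06, -0.002], "turn": [-1.2, 0, 0]}, {"dp": [0, -0.08, -0.003], "turn": [-1.8, 0, 0]}, {"dp": [0, -0.09, -0.004], "turn": [-2.4, 0, 0]}, {"dp": [0, -0.09, -0.004], "turn": [-2.4, 0, 0]}]}}

```text
time: 3.15
tool_pos: [0.4274, 0.2676, 0.0188]
tool_rot: [-2.481, 1.569, -2.423]
contact_force: [-1.0, -3.9, 2.4]
opening: 0.0116
```

Run:
```python
from h import *
print(robot.observe()['opening'],robot.observe()['tool_pos'])
snap('side','side1');snap('top','top2')
```

```text
0.011581895218703876 [0.42743735 0.26759372 0.01882266]
```

View pics/side1.png

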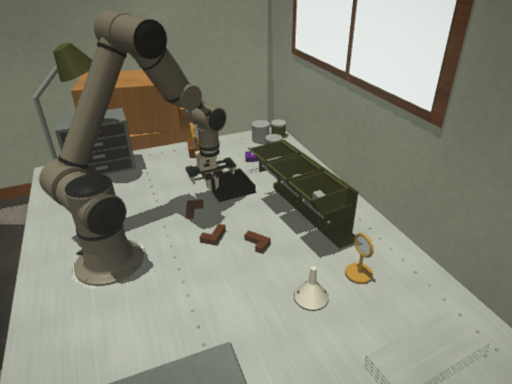

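View pics/top2.png

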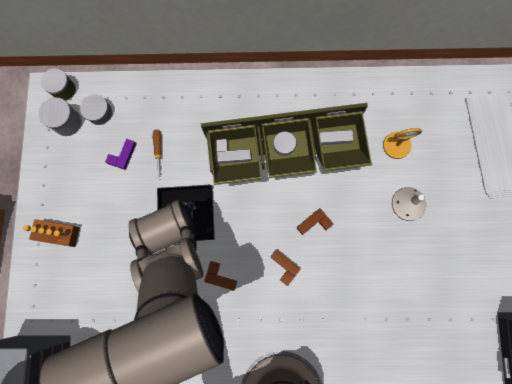

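Request:
{"api": "move_arm", "payload": {"deltas": [{"dp": [0, -0.01, -0.001], "turn": [-0.3, 0, 0]}, {"dp": [0, -0.03, -0.002], "turn": [-0.6, 0, 0]}, {"dp": [0, -0.055, -0.004], "turn": [-1.0, 0, 0]}, {"dp": [0, -0.08, -0.005], "turn": [-1.5, 0, 0]}, {"dp": [0, -0.105, -0.007], "turn": [-2.0, 0, 0]}, {"dp": [0, -0.13, -0.009], "turn": [-2.5, 0, 0]}, {"dp": [0, -0.155, -0.01], "turn": [-3.0, 0, 0]}, {"dp": [0, -0.17, -0.012], "turn": [-3.2, 0, 0]}, {"dp": [0, -0.177, -0.012], "turn": [-3.2, 0, 0]}, {"dp": [0, -0.177, -0.012], "turn": [-3.2, 0, 0]}]}}

```text
time: 4.25
tool_pos: [0.4265, 0.091, 0.0188]
tool_rot: [-1.917, 1.57, -1.802]
contact_force: [-0.8, -4.1, 3.6]
opening: 0.0117
```

Request:
{"api": "move_arm", "payload": {"deltas": [{"dp": [0, 0, 0], "turn": [0, 0, 0]}, {"dp": [0, 0, 0], "turn": [0, 0, 0]}, {"dp": [0, 0, 0], "turn": [0, 0, 0]}, {"dp": [0, 0, 0], "turn": [0, 0, 0]}, {"dp": [0, 0, 0], "turn": [0, 0, 0]}], "hand": 0.04}}

```text
time: 4.75
tool_pos: [0.4264, 0.092, 0.0187]
tool_rot: [2.13, 1.571, 2.246]
contact_force: [0.2, -0.7, 0.1]
opening: 0.0396
```

Request:
{"api": "move_arm", "payload": {"deltas": [{"dp": [-0.03, 0, 0], "turn": [0, 0, 0]}, {"dp": [-0.07, 0, 0], "turn": [0, 0, 0]}, {"dp": [-0.12, 0, 0], "turn": [0, 0, 0]}, {"dp": [-0.17, 0, -0.03], "turn": [0, 0, 0]}, {"dp": [-0.22, 0, -0.06], "turn": [0, 0, 0]}, {"dp": [-0.26, 0, -0.08], "turn": [0, 0, 0]}, {"dp": [-0.26, 0, -0.08], "turn": [0, 0, 0]}]}}

```text
time: 5.45
tool_pos: [0.3468, 0.0826, 0.283]
tool_rot: [-0.085, 1.563, 0.031]
contact_force: [1.6, 0.2, 0.2]
opening: 0.0401
```

Run:
```python
from h import *
np.set_printoptions(precision=4,suppress=True)
p,d=snap('top','top3'); W=world('top',d); snap('side','side3'); print(robot.observe())
np.set_printoptions(precision=4,suppress=True)
g=p.max(2); m=(g<45)&(W[...,2]<0.06)&(W[...,2]>-.01)&(W[...,0]>.38)&(W[...,0]<.62)&(W[...,1]>-.02)&(W[...,1]<.22)
P=W[m]
rim=P[(P[:,2]>.026)&(P[:,2]<.044)]; print(len(rim),cv2.minAreaRect(rim[:,:2].astype(np.float32)))
tab=P[P[:,2]>.043]; print(len(tab),tab.mean(0))
cv2.imwrite('pics/crop3.png',cv2.resize(p[90:290,130:380,::-1],None,fx=3,fy=3,interpolation=cv2.INTER_CUBIC))
```

```text
{'time': 5.55, 'qpos': array([ 0.0176, -0.0241,  1.8218,  0.0001,  1.3392, -0.098 ]), 'qvel': array([-0.0014,  0.0676,  0.0437,  0.0011, -0.044 ,  0.0027]), 'joint_efforts': array([  0.159 , -26.1649, -26.0035,   0.0734,   0.5455,  -0.0221]), 'tool_pos': array([0.3473, 0.0826, 0.2802]), 'tool_rot': array([-0.0716,  1.5661,  0.0439]), 'contact_force': array([ 0.3523,  1.5372, -0.5866]), 'torque': array([-0.0828,  0.0328,  0.0278]), 'opening': 0.040012833065867184}
96 ((0.5018548965454102, 0.10082622617483139), (0.1578640341758728, 0.15645180642604828), 6.448325157165527)
0 [nan nan nan]<stdin>:8: RuntimeWarning: Mean of empty slice.
  ret = um.true_divide(
```

View pics/crop3.png

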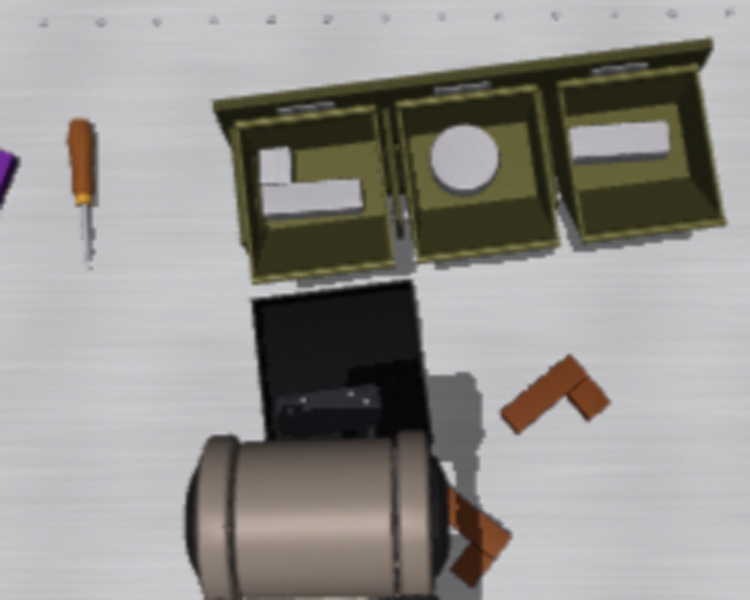

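View pics/side3.png

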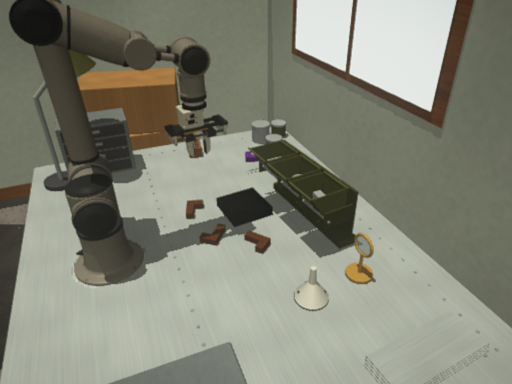

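```bash
cat >> h.py <<'E'
from scipy.spatial.transform import Rotation as Ro
np.set_printoptions(precision=4,suppress=True)
PS=np.radians(6.66); RK=np.array([[np.cos(PS),-np.sin(PS),0],[np.sin(PS),np.cos(PS),0],[0,0,1]])
def rk2w(p): return RK@(np.array(p)+[.630,-.1005,0])
def w2rk(p): return RK.T@np.array(p)-[.630,-.1005,0]
def cur(): 
    o=robot.observe(); return np.array(o['tool_pos']),Ro.from_euler('xyz',o['tool_rot']).as_matrix(),o
def delta(p,tilt,s):
    P,R,_=cur(); t=np.radians(tilt)
    x=np.array([np.sin(t),0,-np.cos(t)]); z=np.array([0,s,0.]); Rt=RK@np.stack([x,np.cross(z,x),z],1)
    return R.T@(rk2w(p)-P),Ro.from_matrix(R.T@Rt).as_rotvec(degrees=True)
def tip(th,s,n):
    a=np.radians(125+th); b=np.radians(35+th)
    return np.array([s*np.cos(a)+n*np.cos(b),140,135+s*np.sin(a)+n*np.sin(b)])/1000
E
python3 - <<'E'
from h import *
print(w2rk(cur()[0]))
for s in(1,-1):
  for t in(0,30): print(s,t,*delta([-.03,.14,.30],t,s))
for th in range(0,75,10): print(th,tip(th,86,11-5*th/65))
E
```

```text
[-0.2755  0.1422  0.2802]
1 0 [-0.0187 -0.0021  0.2456] [-90.0397   0.195    0.2253]
1 30 [-0.0187 -0.0021  0.2456] [-87.8257 -23.3291 -23.2832]
-1 0 [-0.0187 -0.0021  0.2456] [89.9599  0.2252 -0.1949]
-1 30 [-0.0187 -0.0021  0.2456] [ 87.7582 -23.2794  23.3253]
0 [-0.0403  0.14    0.2118]
10 [-0.0536  0.14    0.203 ]
20 [-0.065   0.14    0.1921]
30 [-0.0743  0.14    0.1792]
40 [-0.081   0.14    0.1649]
50 [-0.085   0.14    0.1496]
60 [-0.0862  0.14    0.1339]
70 [-0.0845  0.14    0.1182]
```

Request:
{"api": "move_arm", "payload": {"deltas": [{"dp": [-0.01, 0, 0.01], "turn": [-8.5, 0, 0]}, {"dp": [-0.02, 0, 0.02], "turn": [-17, 0, 0]}, {"dp": [-0.03, 0, 0.03], "turn": [-25.5, 0, 0]}, {"dp": [-0.04, 0, 0.045], "turn": [-34, 0, 0]}, {"dp": [-0.04, 0, 0.06], "turn": [-42.5, 0, 0]}, {"dp": [-0.04, 0, 0.08], "turn": [-51, 0, 0]}, {"dp": [-0.04, 0, 0.1], "turn": [-59.5, 0, 0]}, {"dp": [-0.04, 0, 0.12], "turn": [-68, 0, 0]}, {"dp": [-0.04, 0, 0.14], "turn": [-76.5, 0, 0]}, {"dp": [-0.04, 0, 0.15], "turn": [-85, 0, 0]}], "hand": 0.0}}

```text
time: 6.55
tool_pos: [0.4975, 0.0999, 0.3153]
tool_rot: [1.558, 1.566, -3.12]
contact_force: [-1.0, 0.2, 0.6]
opening: 0.0004
```

Run:
```python
from h import *
print(w2rk(cur()[0]),cur()[2]['qpos'],delta([-.06,.14,.31],0,1),delta([-.03,.14,.26],30,1))
```

```text
[-0.1243  0.142   0.3153] [ 0.0469  0.2573  1.3997  0.0001  1.4889 -1.558 ] (array([ 0.005 , -0.0643,  0.0033]), array([-4.7035,  0.0136, -0.2515])) (array([ 0.0549, -0.0944,  0.0057]), array([ -4.6   ,  -1.2184, -30.2345]))
```

Request:
{"api": "move_arm", "payload": {"deltas": [{"dp": [0.0, -0.02, 0.001], "turn": [-1, 0, -7.5]}, {"dp": [0.0, -0.045, 0.003], "turn": [-2, 0, -15]}, {"dp": [0.01, -0.07, 0.004], "turn": [-3, -0.8, -22.5]}, {"dp": [0.03, -0.094, 0.005], "turn": [-4.6, -1.2, -30.2]}, {"dp": [0.05, -0.094, 0.005], "turn": [-4.6, -1.2, -30.2]}, {"dp": [0.055, -0.094, 0.005], "turn": [-4.6, -1.2, -30.2]}, {"dp": [0.055, -0.094, 0.005], "turn": [-4.6, -1.2, -30.2]}]}}

```text
time: 7.25
tool_pos: [0.5894, 0.1074, 0.2612]
tool_rot: [-1.571, 1.048, 0.11]
contact_force: [-0.1, 0.9, 0.5]
opening: 0.0002
```

Run:
```python
from h import *
print(w2rk(cur()[0]),cur()[2]['qpos'])
print(delta([-.032,.14,.212],30,1))
P0=np.array([-.032,.14,.212])
snap('side','side4')
```

```text
[-0.0321  0.1388  0.2612] [ 0.0314  0.1953  1.7515  0.0625  0.6744 -1.6878]
(array([0.0427, 0.0245, 0.0012]), array([-0.3041, -0.1876, -0.0543]))
```

View pics/side4.png

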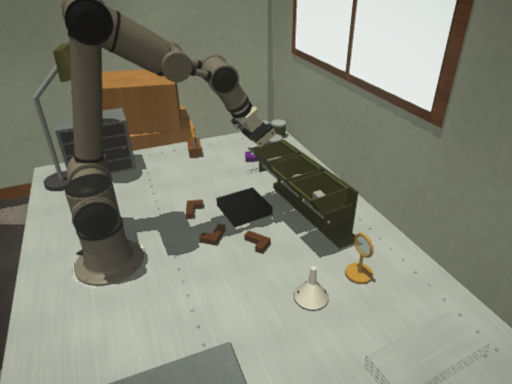

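Run:
```python
from h import *
for th in range(0,76,5):
  p=tip(th,86,10-6*th/65); print(th,p,delta(p,30,1)[0])
```

```text
0 [-0.0411  0.14    0.2112] [0.0398 0.0345 0.0012]
5 [-0.048  0.14   0.207] [0.04   0.0425 0.0012]
10 [-0.0544  0.14    0.2022] [0.0409 0.0505 0.0011]
15 [-0.0603  0.14    0.1969] [0.0426 0.0583 0.0011]
20 [-0.0658  0.14    0.191 ] [0.0449 0.0659 0.001 ]
25 [-0.0706  0.14    0.1847] [0.048  0.0733 0.001 ]
30 [-0.0749  0.14    0.1779] [0.0517 0.0804 0.001 ]
35 [-0.0785  0.14    0.1708] [0.056  0.0871 0.001 ]
40 [-0.0814  0.14    0.1634] [0.061  0.0934 0.001 ]
45 [-0.0837  0.14    0.1557] [0.0665 0.0991 0.001 ]
50 [-0.0852  0.14    0.1479] [0.0725 0.1044 0.0009]
55 [-0.086   0.14    0.1399] [0.079  0.1091 0.0009]
60 [-0.0861  0.14    0.1319] [0.0858 0.1131 0.001 ]
65 [-0.0854  0.14    0.124 ] [0.093  0.1165 0.001 ]
70 [-0.084   0.14    0.1162] [0.1005 0.1192 0.001 ]
75 [-0.0819  0.14    0.1085] [0.1082 0.1213 0.001 ]
```

Request:
{"api": "move_arm", "payload": {"deltas": [{"dp": [0.022, 0.012, 0], "turn": [0, 0, 0]}, {"dp": [0.043, 0.024, 0.001], "turn": [0, 0, 0]}, {"dp": [0.043, 0.024, 0.001], "turn": [0, 0, 0]}]}}

```text
time: 7.6
tool_pos: [0.5896, 0.1086, 0.2121]
tool_rot: [-1.571, 1.048, 0.11]
contact_force: [-0.8, -0.2, -0.3]
opening: 0.0004
```

Request:
{"api": "move_arm", "payload": {"deltas": [{"dp": [-0.003, 0.01, 0], "turn": [0, 0, 0]}, {"dp": [-0.003, 0.018, 0], "turn": [0, 0, 0]}, {"dp": [-0.002, 0.026, 0], "turn": [0, 0, 0]}, {"dp": [0, 0.034, 0], "turn": [0, 0, 0]}, {"dp": [0.002, 0.042, 0], "turn": [0, 0, 0]}, {"dp": [0.005, 0.049, 0], "turn": [0, 0, 0]}, {"dp": [0.009, 0.056, 0], "turn": [0, 0, 0]}, {"dp": [0.013, 0.063, 0], "turn": [0, 0, 0]}, {"dp": [0.018, 0.069, 0], "turn": [0, 0, 0]}, {"dp": [0.018, 0.069, 0], "turn": [0, 0, 0]}]}}

```text
time: 8.6
tool_pos: [0.5386, 0.1029, 0.1625]
tool_rot: [-1.571, 1.048, 0.11]
contact_force: [0.6, -0.4, -0.4]
opening: 0.0003
```

Run:
```python
from h import *
p,d=snap('side','side5');q,d2=snap('top','top5')
print(w2rk(cur()[0]),cur()[2]['contact_force'])
cv2.imwrite('pics/c5.png',np.hstack([cv2.resize(p[100:260,160:360,::-1],(400*1,320)),cv2.resize(q[90:250,180:380,::-1],(400,320))]))
```

```text
[-0.0827  0.1402  0.163 ] [-0.0575 -0.893  -0.1054]
```

View pics/c5.png

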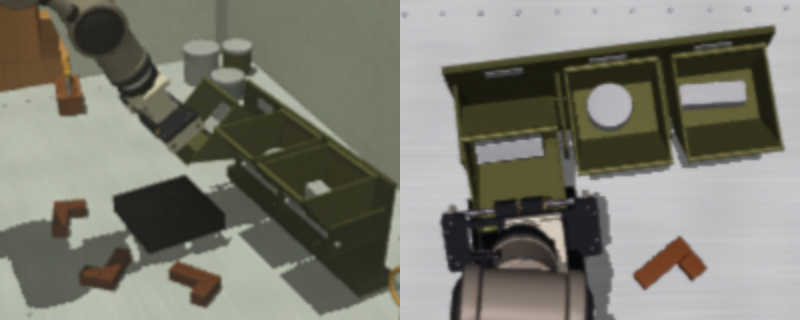

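Request:
{"api": "move_arm", "payload": {"deltas": [{"dp": [0.006, 0.006, 0], "turn": [0, 0, 0]}, {"dp": [0.012, 0.011, 0], "turn": [0, 0, 0]}, {"dp": [0.018, 0.016, 0], "turn": [0, 0, 0]}, {"dp": [0.025, 0.02, 0], "turn": [0, 0, 0]}, {"dp": [0.032, 0.023, 0], "turn": [0, 0, 0]}, {"dp": [0.038, 0.026, 0], "turn": [0, 0, 0]}, {"dp": [0.0, 0.03, 0], "turn": [0, 0, 0]}, {"dp": [-0.045, 0.04, 0], "turn": [0, 0, 0]}, {"dp": [-0.09, 0.05, 0], "turn": [0, 0, 0]}, {"dp": [-0.135, 0.06, 0], "turn": [0, 0, 0]}]}}

```text
time: 9.7
tool_pos: [0.4198, 0.0896, 0.2512]
tool_rot: [-1.572, 1.045, 0.109]
contact_force: [0.1, -0.8, 0.5]
opening: 0.0002
```

Run:
```python
from h import *
p,d=snap('side','side6');q,d2=snap('top','top6')
print(w2rk(cur()[0]),cur()[2]['contact_force'],cur()[2]['time'])
cv2.imwrite('pics/c6.png',np.hstack([cv2.resize(p[100:260,160:360,::-1],(400*1,320)),cv2.resize(q[90:250,180:380,::-1],(400,320))]))
```

```text
[-0.2019  0.1409  0.2555] [ 0.0582 -0.1548  0.3694] 9.8
```

View pics/c6.png

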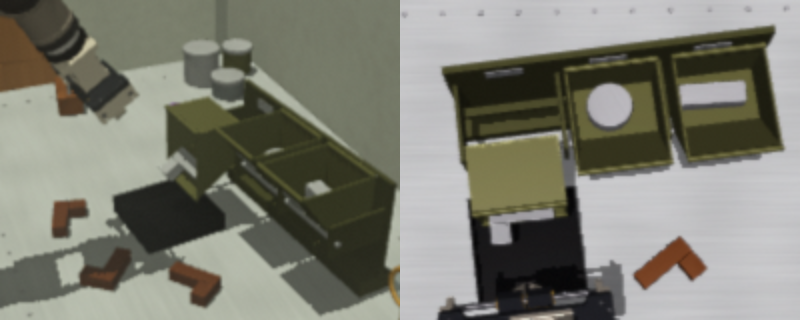

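Request:
{"api": "move_arm", "payload": {"deltas": [{"dp": [-0.02, 0, 0], "turn": [0, 0, 0]}, {"dp": [-0.02, 0, 0], "turn": [0, 0, 0]}, {"dp": [-0.02, 0, 0], "turn": [0, 0, 0]}, {"dp": [-0.02, 0, 0], "turn": [0, 0, 0]}, {"dp": [-0.02, 0, 0], "turn": [0, 0, 0]}, {"dp": [-0.02, 0, 0], "turn": [0, 0, 0]}, {"dp": [-0.02, 0, 0], "turn": [0, 0, 0]}, {"dp": [-0.02, 0, 0], "turn": [0, 0, 0]}, {"dp": [-0.02, 0, 0], "turn": [0, 0, 0]}, {"dp": [-0.02, 0, 0], "turn": [0, 0, 0]}]}}

```text
time: 10.8
tool_pos: [0.4113, 0.0887, 0.268]
tool_rot: [-1.572, 1.043, 0.109]
contact_force: [-0.0, 0.6, 0.2]
opening: 0.0005
```

Run:
```python
from h import *
p,d=snap('side','side7');q,d2=snap('top','top7')
print(w2rk(cur()[0]),cur()[2]['contact_force'],cur()[2]['time'])
cv2.imwrite('pics/c7.png',np.hstack([cv2.resize(p[100:260,160:360,::-1],(400*1,320)),cv2.resize(q[90:250,180:380,::-1],(400,320))]))
W=world('top',d2)
for u,v in [(235,190),(225,205),(230,185),(240,195)]: print(u,v,w2rk(W[v,u]),q[v,u])
# rear rim: highest points in the tipped bin region
Q=(W-[0,0,0])@RK-np.array([.630,-.1005,0]); m=(abs(Q[...,1]-.14)<.055)&(Q[...,2]>.15)&(Q[...,2]<.24)&(Q[...,0]<0)&(Q[...,0]>-.125); S=Q[m]; i=S[:,0].argsort()[:15]; print(S[i].mean(0))
```

```text
[-0.2112  0.1409  0.268 ] [0.1159 0.1842 0.5357] 10.9
235 190 [-0.08    0.1508  0.1888] [139 135  91]
225 205 [-0.0856  0.1953  0.0063] [23 21 23]
230 185 [-0.0662  0.1619  0.1936] [141 137  93]
240 195 [-0.0949  0.1393  0.1898] [138 134  90]
[-0.1089  0.1472  0.1866]
```

View pics/c7.png

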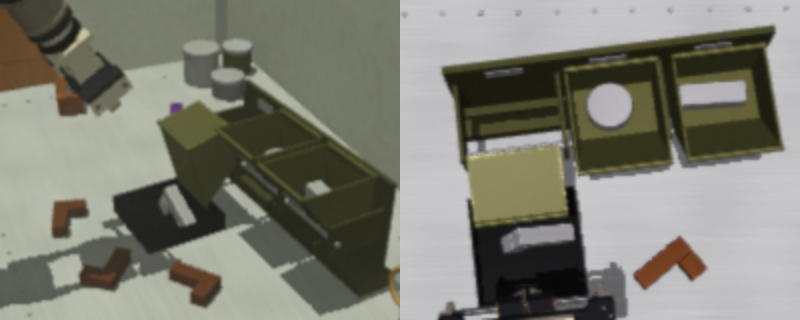

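Run:
```python
from h import *
p,d=snap('side','side8');q,d2=snap('top','top8')
cv2.imwrite('pics/c8.png',np.hstack([cv2.resize(p[150:240,200:290,::-1],(400*1,400),interpolation=2),cv2.resize(q[150:240,200:290,::-1],(400,400),interpolation=2)]))
W=world('top',d2);g=q.min(2); Q=W@RK-np.array([.630,-.1005,0])
m=(g>80)&(Q[...,0]<-.05)&(Q[...,0]>-.2)&(abs(Q[...,1]-.14)<.08)&(Q[...,2]>.008)&(Q[...,2]<.13)
S=Q[m]; print(len(S),S.mean(0),S.min(0),S.max(0)); print(S[::12])
```

```text
315 [-0.1093  0.1242  0.0486] [-0.1604  0.0626  0.0186] [-0.0945  0.1789  0.0747]
[[-0.0945  0.0961  0.0403]
 [-0.0964  0.1165  0.0495]
 [-0.0985  0.082   0.0356]
 [-0.0995  0.128   0.0595]
 [-0.1011  0.0939  0.0426]
 [-0.1017  0.145   0.0689]
 [-0.1035  0.1114  0.053 ]
 [-0.1047  0.0769  0.0329]
 [-0.1054  0.1342  0.0649]
 [-0.1069  0.0975  0.0445]
 [-0.1012  0.1641  0.0431]
 [-0.1086  0.1289  0.0624]
 [-0.1093  0.095   0.039 ]
 [-0.1053  0.1613  0.0482]
 [-0.1114  0.1265  0.0599]
 [-0.1128  0.0925  0.0404]
 [-0.1088  0.1614  0.0522]
 [-0.1145  0.1268  0.0615]
 [-0.1153  0.0928  0.0375]
 [-0.1118  0.1617  0.0527]
 [-0.1172  0.1272  0.0605]
 [-0.1187  0.0932  0.0407]
 [-0.1186  0.1498  0.0696]
 [-0.1196  0.1164  0.0472]
 [-0.1202  0.1532  0.0638]
 [-0.1215  0.1568  0.0556]
 [-0.1541  0.0626  0.0355]]
```

View pics/c8.png

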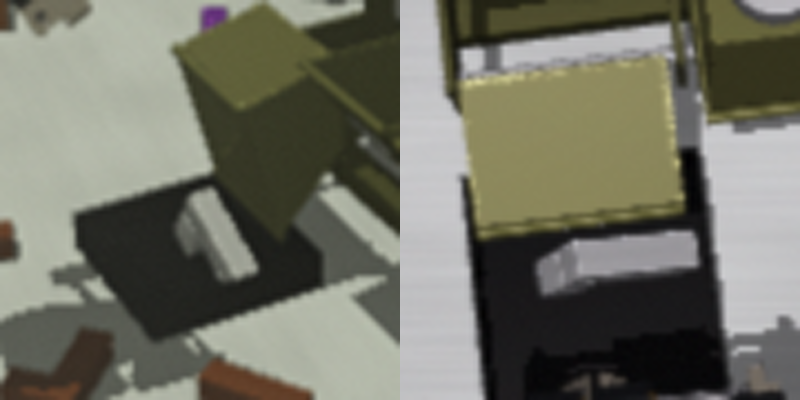

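Run:
```python
from h import *
print(w2rk(cur()[0]),delta([-.173,.1425,.18],0,1))
```

```text
[-0.2112  0.1409  0.268 ] (array([0.0953, 0.0113, 0.0019]), array([-0.3258, -0.128 , 30.2262]))
```

Request:
{"api": "move_arm", "payload": {"deltas": [{"dp": [0, 0, 0], "turn": [0, 0, 7.5]}, {"dp": [0.02, 0, 0], "turn": [0, 0, 15]}, {"dp": [0.05, 0.005, 0.001], "turn": [0, 0, 23]}, {"dp": [0.08, 0.011, 0.002], "turn": [-0.3, -0.1, 30.2]}, {"dp": [0.095, 0.011, 0.002], "turn": [-0.3, -0.1, 30.2]}, {"dp": [0.095, 0.011, 0.002], "turn": [-0.3, -0.1, 30.2]}]}}

```text
time: 11.6
tool_pos: [0.4487, 0.0948, 0.178]
tool_rot: [1.523, 1.568, -3.073]
contact_force: [0.4, -0.4, 0.4]
opening: 0.0005
```

Run:
```python
from h import *
print(w2rk(cur()[0]),delta([-.173,.1425,.02],0,1))
p,d=snap('side','side9'); q,d2=snap('top','top9')
cv2.imwrite('pics/c9.png',np.hstack([cv2.resize(p[150:240,200:290,::-1],(400*1,400),interpolation=2),cv2.resize(q[150:240,200:290,::-1],(400,400),interpolation=2)]))
```

```text
[-0.1733  0.1426  0.178 ] (array([ 0.158 , -0.0007, -0.0002]), array([-0.0311,  0.0075, -0.1578]))
```

View pics/c9.png

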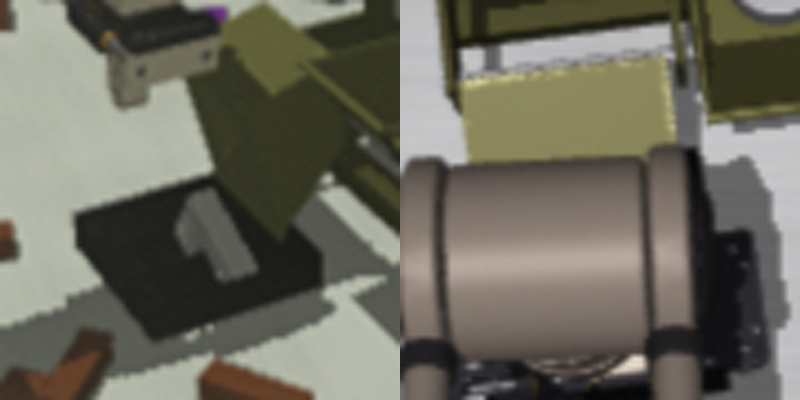

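Request:
{"api": "move_arm", "payload": {"deltas": [{"dp": [0.04, 0, 0], "turn": [0, 0, 0]}, {"dp": [0.08, 0, 0], "turn": [0, 0, 0]}, {"dp": [0.12, 0, 0], "turn": [0, 0, 0]}, {"dp": [0.155, 0, 0], "turn": [0, 0, 0]}, {"dp": [0.155, 0, 0], "turn": [0, 0, 0]}]}}

```text
time: 12.2
tool_pos: [0.4466, 0.0946, 0.0244]
tool_rot: [1.567, 1.568, -3.03]
contact_force: [0.6, -0.3, 0.3]
opening: 0.0003
```

Request:
{"api": "move_arm", "payload": {"deltas": [{"dp": [0, 0.006, 0], "turn": [0, 0, 0]}, {"dp": [0, 0.011, 0], "turn": [0, 0, 0]}, {"dp": [0, 0.016, 0], "turn": [0, 0, 0]}, {"dp": [0, 0.021, 0], "turn": [0, 0, 0]}, {"dp": [0, 0.026, 0], "turn": [0, 0, 0]}, {"dp": [0, 0.031, 0], "turn": [0, 0, 0]}, {"dp": [0, 0.034, 0], "turn": [0, 0, 0]}, {"dp": [0, 0.034, 0], "turn": [0, 0, 0]}]}}

```text
time: 13.0
tool_pos: [0.4183, 0.0909, 0.0281]
tool_rot: [-1.677, 1.561, 0.01]
contact_force: [4.8, 1.2, 2.0]
opening: 0.0005
```

Run:
```python
from h import *
print(w2rk(cur()[0]),cur()[2]['contact_force'])
p,d=snap('side','side10')
cv2.imwrite('pics/c10.png',cv2.resize(p[150:260,190:300,::-1],(500,500),interpolation=2))
```

```text
[-0.204   0.1423  0.0281] [4.7554 1.1893 1.9739]
```

View pics/c10.png

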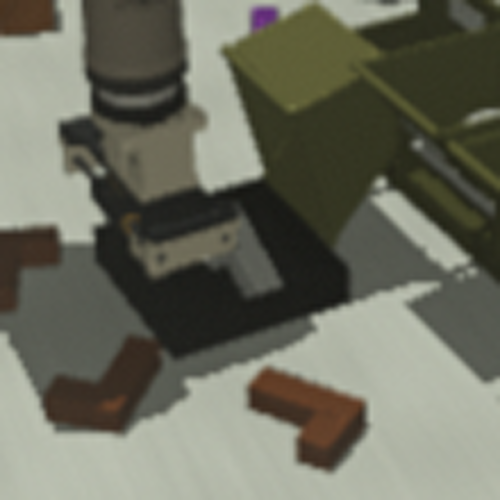

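Request:
{"api": "move_arm", "payload": {"deltas": [{"dp": [0, -0.006, 0], "turn": [0, 0, 0]}, {"dp": [-0.04, -0.006, 0], "turn": [0, 0, 0]}, {"dp": [-0.08, -0.006, 0], "turn": [0, 0, 0]}, {"dp": [-0.12, 0.0, 0], "turn": [0, 0, 0]}, {"dp": [-0.16, 0.02, 0], "turn": [0, 0, 0]}, {"dp": [-0.2, 0.05, 0], "turn": [0, 0, 0]}, {"dp": [-0.2, 0.05, 0], "turn": [0, 0, 0]}]}}

```text
time: 13.75
tool_pos: [0.3646, 0.0852, 0.2302]
tool_rot: [-1.708, 1.563, -0.021]
contact_force: [1.6, -0.8, -0.6]
opening: 0.0001
```

Run:
```python
from h import *
print(w2rk(cur()[0]))
p,d=snap('side','side11'); q,d2=snap('top','top11')
cv2.imwrite('pics/c11.png',np.hstack([cv2.resize(p[150:240,200:290,::-1],(400*1,400),interpolation=2),cv2.resize(q[150:240,200:290,::-1],(400,400),interpolation=2)]))
W=world('top',d2);g=q.min(2); Q=W@RK-np.array([.630,-.1005,0])
m=(g>80)&(Q[...,0]<-.05)&(Q[...,0]>-.2)&(abs(Q[...,1]-.14)<.08)&(Q[...,2]>.008)&(Q[...,2]<.13)
S=Q[m]; print(len(S),S.mean(0),S.min(0),S.max(0))
```

```text
[-0.258   0.1428  0.2302]
177 [-0.131   0.1336  0.048 ] [-0.1482  0.0624  0.017 ] [-0.0652  0.1787  0.0732]
```

View pics/c11.png

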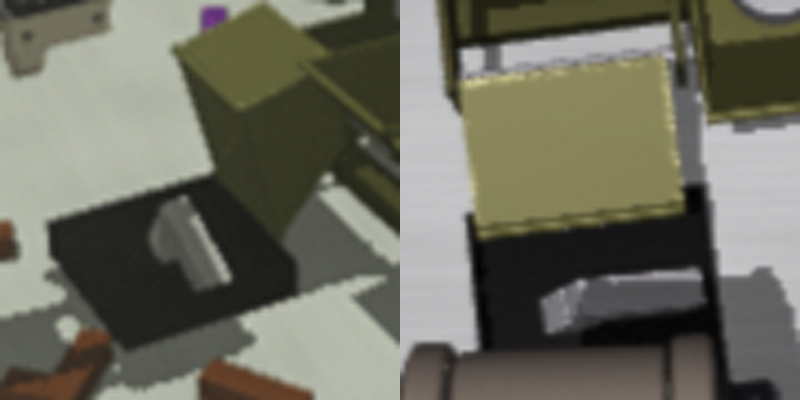

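```bash
cat >> h.py <<'E'
def close_tip(th,tilt,gap=0,a=15):
    al=np.radians(50.2+th); t=np.radians(tilt); rim=np.array([117.15*np.cos(al),135+117.15*np.sin(al)])
    u=np.array([np.sin(t),-np.cos(t)]); n=np.array([np.cos(t),np.sin(t)])
    p=rim+a*u-(13.5+gap)*n
    return np.array([p[0],140,p[1]])/1000
E
python3 - <<'E'
from h import *
p=close_tip(104.8,35,12); print(p,w2rk(cur()[0]),delta(p,35,1),delta([-.2,.14,.2],35,1))
E
```

```text
[-0.1185  0.14    0.1576] [-0.2573  0.1427  0.2265] (array([ 0.0693, -0.1386, -0.0026]), array([ -0.0171,  -0.0388, -34.8282])) (array([ 0.0267, -0.0572, -0.0027]), array([ -0.0171,  -0.0388, -34.8282]))
```

Request:
{"api": "move_arm", "payload": {"deltas": [{"dp": [0, -0.01, 0], "turn": [0, 0, -7.5]}, {"dp": [0, -0.02, 0], "turn": [0, 0, -15]}, {"dp": [0.01, -0.03, 0], "turn": [0, 0, -22.5]}, {"dp": [0.02, -0.04, -0.002], "turn": [0, 0, -29]}, {"dp": [0.04, -0.055, -0.003], "turn": [0, 0, -35]}, {"dp": [0.06, -0.085, -0.003], "turn": [0, 0, -35]}, {"dp": [0.069, -0.115, -0.003], "turn": [0, 0, -35]}, {"dp": [0.069, -0.138, -0.003], "turn": [0, 0, -35]}, {"dp": [0.069, -0.138, -0.003], "turn": [0, 0, -35]}]}}

```text
time: 14.75
tool_pos: [0.5067, 0.0951, 0.1722]
tool_rot: [-1.558, 0.987, 0.131]
contact_force: [-0.1, -0.5, -0.4]
opening: 0.0001
```

Run:
```python
from h import *
print(w2rk(cur()[0]),cur()[2]['qpos'],cur()[2]['contact_force'])
for th in list(range(105,15,-6)): p=close_tip(th,35,0); print(th,p,delta(p,35,1)[0])
print(delta(p,35,1)[1])
p,d=snap('side','side12'); q,d2=snap('top','top12')
cv2.imwrite('pics/c12.png',np.hstack([cv2.resize(p[120:240,180:300,::-1],(400*1,400),interpolation=2),cv2.resize(q[120:240,180:300,::-1],(400,400),interpolation=2)]))
```

```text
[-0.1157  0.1362  0.1722] [-0.0126  0.1538  2.1376  0.2872  0.2827 -1.9547] [-0.0946 -0.4542 -0.363 ]
105 [-0.1088  0.14    0.1641] [ 0.0106 -0.0012  0.0037]
99 [-0.1031  0.14    0.175 ] [ 0.0047 -0.012   0.0037]
93 [-0.0963  0.14    0.1851] [-0.0001 -0.0233  0.0038]
87 [-0.0884  0.14    0.1946] [-0.0036 -0.035   0.0038]
81 [-0.0796  0.14    0.2031] [-0.0059 -0.0471  0.0038]
75 [-0.07    0.14    0.2107] [-0.0069 -0.0593  0.0038]
69 [-0.0596  0.14    0.2172] [-0.0066 -0.0716  0.0038]
63 [-0.0486  0.14    0.2226] [-0.0051 -0.0837  0.0038]
57 [-0.0371  0.14    0.2269] [-0.0023 -0.0957  0.0038]
51 [-0.0252  0.14    0.2299] [ 0.0017 -0.1072  0.0038]
45 [-0.0131  0.14    0.2316] [ 0.007  -0.1183  0.0037]
39 [-0.0008  0.14    0.2321] [ 0.0133 -0.1288  0.0037]
33 [0.0114 0.14   0.2313] [ 0.0207 -0.1386  0.0036]
27 [0.0235 0.14   0.2292] [ 0.0291 -0.1475  0.0036]
21 [0.0353 0.14   0.2259] [ 0.0384 -0.1555  0.0035]
[-0.0218  0.476  -1.5823]
```

View pics/c12.png

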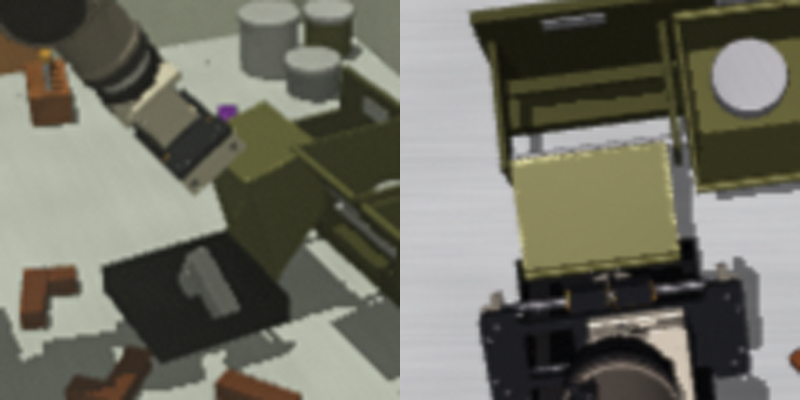

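Run:
```python
from h import *
print(delta([-.13,.14,.155],26,1))
```

```text
(array([0.0081, 0.0193, 0.0033]), array([0.0296, 0.5053, 7.3686]))
```

Request:
{"api": "move_arm", "payload": {"deltas": [{"dp": [0.0, 0.019, 0.003], "turn": [0, 0.5, 4]}, {"dp": [0.008, 0.019, 0.003], "turn": [0, 0.5, 7.4]}, {"dp": [0.008, 0.019, 0.003], "turn": [0, 0.5, 7.4]}, {"dp": [0.008, 0.019, 0.003], "turn": [0, 0.5, 7.4]}]}}

```text
time: 15.25
tool_pos: [0.4929, 0.0969, 0.157]
tool_rot: [-1.572, 1.113, 0.116]
contact_force: [0.2, 0.1, -0.4]
opening: 0.0005
```

Run:
```python
from h import *
print(w2rk(cur()[0]),cur()[2]['qpos'],cur()[2]['contact_force'])
for th in list(range(105,15,-6)): p=close_tip(th,26,0,18); print(th,p,delta(p,26,1)[0])
print(delta(p,26,1)[1])
```

```text
[-0.1292  0.1396  0.157 ] [ 0.0121  0.1826  2.0817  0.1115  0.4237 -1.7665] [ 0.2187  0.1049 -0.4155]
105 [-0.1106  0.14    0.162 ] [ 0.0037 -0.019   0.0004]
99 [-0.1049  0.14    0.1729] [-0.0035 -0.0289  0.0004]
93 [-0.098   0.14    0.1831] [-0.0096 -0.0395  0.0004]
87 [-0.0902  0.14    0.1925] [-0.0146 -0.0507  0.0004]
81 [-0.0814  0.14    0.201 ] [-0.0184 -0.0624  0.0004]
75 [-0.0718  0.14    0.2086] [-0.0209 -0.0744  0.0004]
69 [-0.0614  0.14    0.2152] [-0.0222 -0.0866  0.0004]
63 [-0.0504  0.14    0.2206] [-0.0222 -0.0988  0.0004]
57 [-0.0389  0.14    0.2248] [-0.0209 -0.111   0.0004]
51 [-0.027   0.14    0.2278] [-0.0183 -0.123   0.0004]
45 [-0.0149  0.14    0.2296] [-0.0145 -0.1347  0.0003]
39 [-0.0026  0.14    0.23  ] [-0.0095 -0.1459  0.0003]
33 [0.0096 0.14   0.2292] [-0.0034 -0.1565  0.0003]
27 [0.0217 0.14   0.2271] [ 0.0038 -0.1664  0.0003]
21 [0.0335 0.14   0.2238] [ 0.012  -0.1755  0.0003]
[ 0.0257 -0.0137  0.243 ]
```

Request:
{"api": "move_arm", "payload": {"deltas": [{"dp": [0.004, -0.019, 0], "turn": [0, 0, 0]}, {"dp": [0.0, -0.025, 0], "turn": [0, 0, 0]}, {"dp": [-0.004, -0.03, 0], "turn": [0, 0, 0]}, {"dp": [-0.007, -0.036, 0], "turn": [0, 0, 0]}, {"dp": [-0.01, -0.041, 0], "turn": [0, 0, 0]}, {"dp": [-0.015, -0.052, 0], "turn": [0, 0, 0]}, {"dp": [-0.018, -0.064, 0], "turn": [0, 0, 0]}, {"dp": [-0.021, -0.076, 0], "turn": [0, 0, 0]}, {"dp": [-0.022, -0.088, 0], "turn": [0, 0, 0]}, {"dp": [-0.022, -0.09, 0], "turn": [0, 0, 0]}]}}

```text
time: 16.25
tool_pos: [0.5652, 0.1052, 0.2181]
tool_rot: [-1.573, 1.11, 0.115]
contact_force: [-0.3, -0.0, 0.1]
opening: 0.0005
```

Run:
```python
from h import *
print(w2rk(cur()[0]),cur()[2]['qpos'],cur()[2]['contact_force'])
p,d=snap('side','side13'); q,d2=snap('top','top13')
cv2.imwrite('pics/c13.png',np.hstack([cv2.resize(p[120:240,180:300,::-1],(400*1,400),interpolation=2),cv2.resize(q[120:240,180:300,::-1],(400,400),interpolation=2)]))
```

```text
[-0.0565  0.1394  0.2181] [ 0.0297  0.2194  1.8232  0.0631  0.6408 -1.6994] [-0.3322 -0.0154  0.0503]
```

View pics/c13.png

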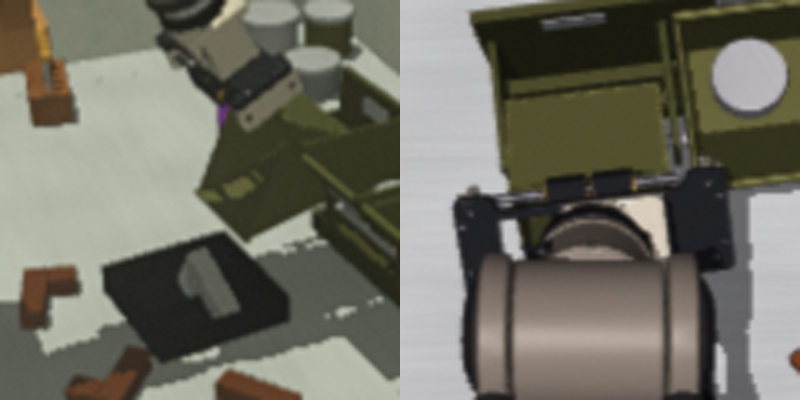

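Request:
{"api": "move_arm", "payload": {"deltas": [{"dp": [0, -0.009, 0], "turn": [0, 0, 0]}, {"dp": [0.001, -0.02, 0], "turn": [0, 0, 0]}, {"dp": [0.004, -0.032, 0], "turn": [0, 0, 0]}, {"dp": [0.007, -0.044, 0], "turn": [0, 0, 0]}, {"dp": [0.012, -0.055, 0], "turn": [0, 0, 0]}, {"dp": [0.018, -0.066, 0], "turn": [0, 0, 0]}, {"dp": [0.022, -0.071, 0], "turn": [0, 0, 0]}, {"dp": [0.026, -0.076, 0], "turn": [0, 0, 0]}, {"dp": [0.026, -0.076, 0], "turn": [0, 0, 0]}]}}

```text
time: 17.25
tool_pos: [0.6439, 0.1143, 0.2266]
tool_rot: [-1.572, 1.113, 0.115]
contact_force: [0.5, 0.5, 0.5]
opening: 0.0001
```

Run:
```python
from h import *
print(w2rk(cur()[0]),cur()[2]['qpos'],cur()[2]['contact_force'])
p,d=snap('side','side14'); q,d2=snap('top','top14')
cv2.imwrite('pics/c14.png',np.hstack([cv2.resize(p[120:240,180:300,::-1],(400*1,400),interpolation=2),cv2.resize(q[90:210,180:300,::-1],(400,400),interpolation=2)]))
```

```text
[0.0228 0.1394 0.2266] [ 0.0432  0.351   1.6068  0.0474  0.7277 -1.6719] [0.4828 0.494  0.5411]
```

View pics/c14.png

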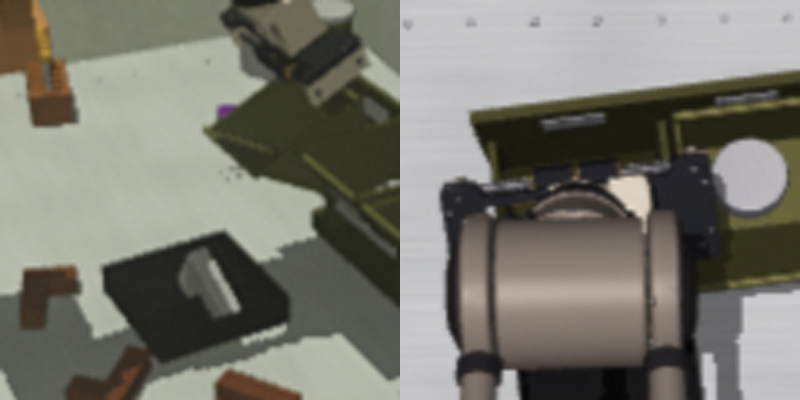

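Request:
{"api": "move_arm", "payload": {"deltas": [{"dp": [-0.03, 0, 0], "turn": [0, 0, 0]}, {"dp": [-0.07, 0, 0], "turn": [0, 0, 0]}, {"dp": [-0.1, 0.03, 0], "turn": [0, 0, 0]}, {"dp": [-0.1, 0.08, 0], "turn": [0, 0, 0]}, {"dp": [-0.1, 0.13, 0], "turn": [0, 0, 0]}, {"dp": [-0.1, 0.18, 0], "turn": [0, 0, 0]}, {"dp": [-0.1, 0.23, 0], "turn": [0, 0, 0]}, {"dp": [-0.12, 0.26, 0], "turn": [0, 0, 0]}, {"dp": [-0.12, 0.26, 0], "turn": [0, 0, 0]}, {"dp": [-0.12, 0.26, 0], "turn": [0, 0, 0]}]}}

```text
time: 18.35
tool_pos: [0.3593, 0.081, 0.2207]
tool_rot: [-1.574, 1.11, 0.113]
contact_force: [0.3, -0.8, -0.1]
opening: 0.0005
```

Request:
{"api": "move_arm", "payload": {"deltas": [{"dp": [-0.02, 0.03, 0.05], "turn": [0, 0, 0]}, {"dp": [-0.03, 0.03, 0.1], "turn": [0, 0, 0]}, {"dp": [-0.03, 0.03, 0.14], "turn": [0, 0, 0]}, {"dp": [-0.03, 0.03, 0.18], "turn": [0, 0, 0]}, {"dp": [-0.03, 0.03, 0.22], "turn": [0, 0, 0]}, {"dp": [-0.03, 0.03, 0.24], "turn": [0, 0, 0]}, {"dp": [-0.03, 0.03, 0.24], "turn": [0, 0, 0]}, {"dp": [-0.03, 0.03, 0.24], "turn": [0, 0, 0]}, {"dp": [-0.03, 0.03, 0.24], "turn": [0, 0, 0]}, {"dp": [-0.03, 0.03, 0.24], "turn": [0, 0, 0]}]}}

```text
time: 19.35
tool_pos: [0.2919, 0.3137, 0.2332]
tool_rot: [-1.573, 1.113, 0.112]
contact_force: [-0.7, -0.7, 1.0]
opening: 0.0005
```

Run:
```python
from h import *
o=robot.observe(); print(o['tool_pos'],o['contact_force'],o['time'],o['qvel'])
p,d=snap('side','side15'); q,d2=snap('top','top15')
cv2.imwrite('pics/c15.png',np.hstack([cv2.resize(p[:,100:420,::-1],(400,480),interpolation=2),cv2.resize(q[80:280,180:347,::-1],(400,480),interpolation=2)]))
W=world('top',d2); Q=W@RK-np.array([.630,-.1005,0]); g=q.max(2)
for yc in(.14,0,-.14):
  s=Q[(abs(Q[...,1]-yc)<.055)&(Q[...,2]>.215)&(Q[...,2]<.24)&(Q[...,0]<0)]; r=Q[(abs(Q[...,1]-yc)<.045)&(Q[...,2]>.221)&(Q[...,2]<.24)&(Q[...,0]>0)&(Q[...,0]<.09)]
  print(yc,s.min(0) if len(s) else 0,s.mean(0),r.mean(0) if len(r) else 0)
m=(q.min(2)>80)&(Q[...,0]<-.05)&(Q[...,0]>-.22)&(abs(Q[...,1]-.14)<.07)&(Q[...,2]>.008)&(Q[...,2]<.1)
S=Q[m]; print('bar',len(S),S.mean(0),S.min(0),S.max(0))
m=(g<45)&(Q[...,2]<0.06)&(Q[...,0]<-.03)&(Q[...,0]>-.26)&(abs(Q[...,1]-.14)<.12)
P=Q[m]; rim=P[(P[:,2]>.028)&(P[:,2]<.04)]; print('pan',len(rim),cv2.minAreaRect(rim[:,:2].astype(np.float32)),np.ptp(rim[:,2]))
```

```text
[0.2919 0.3137 0.2332] [-0.7315 -0.6505  1.0212] 19.35 [-0.0069 -0.0103 -0.0011 -0.0013  0.0003  0.003 ]
0.14 [-0.5519  0.0852  0.215 ] [-0.1027  0.1367  0.2261] [0.0739 0.1399 0.2282]
0 [-0.5586 -0.0548  0.2151] [-0.0975  0.0024  0.2257] [0.074  0.0006 0.2283]
-0.14 [-0.0667 -0.1948  0.2153] [-0.06   -0.1406  0.2255] [ 0.074  -0.1401  0.2288]
bar 326 [-0.132   0.1261  0.0487] [-0.1486  0.0726  0.0185] [-0.0639  0.2083  0.0756]
pan 108 ((-0.14533735811710358, 0.14226233959197998), (0.1577792465686798, 0.15552425384521484), 0.010088535957038403) 0.011892433752425838
```

View pics/c15.png

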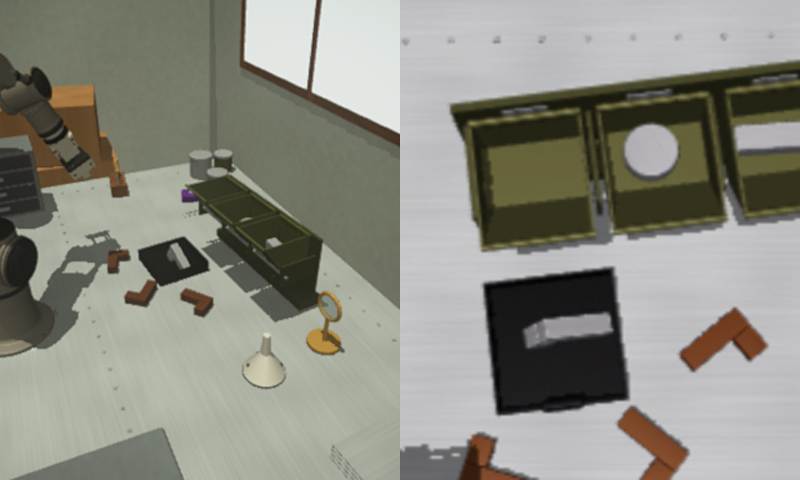

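View pics/top15.png

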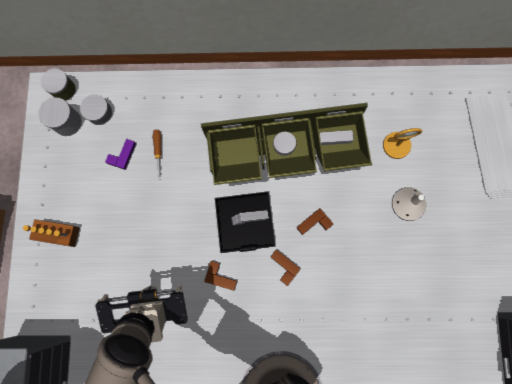

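Run:
```python
from h import *
print(robot.hand_in())
```

```text
the job is handed in; nothing more can be done
None
```

The L-shaped bar is in the pan, all three bins are upright, and I handed the job in at about 19.5 s of the 72 s allowed. `hand_in` reports no verdict.

**What I did:**
- The steel L-bar was in the left bin. The brown and purple L-shapes on the bench are look-alikes, and I did not handle them.
- I gripped the pan by its tab, dragged it in front of the left bin, and tipped the bin with the closed fingers until it fell forward. The bar slid into the pan.
- I then nudged the pan 25 mm towards the robot, so the bin's front rim would clear the bar on its way back. I pushed the rear rim back over centre and the bin fell shut.

**Last checks (camera):**
- **Bins:** the rims of all three bins agree within 1 mm, at about 0.228 m. That matches the upright position.
- **Other bars:** the round dolly is still in the middle bin and the straight bar in the right one.
- **Pan:** it looks flat, with rack x about -145 mm and y about 142 mm, and its rim heights were within the depth scatter.
- **Bar:** it sits about 13 mm in x and 16 mm in y from the pan's middle. It stands on edge as an upside-down L rather than lying flat. I worked out its centre height as about 31 mm, under the 50 mm limit, from its slope and the sizes given. It did not fall over when the pan was nudged.
- **Bystanders:** the funnel, magnifier and awl show no movement in the images.
- **Robot:** it is clear of everything.

**What did not go as planned:** my first tool tilt of 35° for closing the bin ran up against joint 5's limit (0.283 rad against 0.28). I reduced the tilt to 26°.

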